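Pack the returned bearings into their foam-lined cartons

TASK

A mixed batch of gearbox parts has come back to the packing bench. Pick out the four bearings and seat each one, the same way up as it lies, fully home in the foam cutout of its own shape and size, one to a carton, setting it in rather than dropping it. Leave the belt pulley and the angle bracket where they are.

Things in the scene. Friction and masses are not known exactly. Their poses are not given: they have to be found in the camera images.
- ball_large_mid (a point): Large ball bearing lying flat: plain steel ring 62 mm in diameter, 24 mm high, with black seal and a grey plastic plug closing its bore (grip it round the outside); about 0.27 kg. The point is its centre, half-way up, z up; as it lies on the bench the centre is 12 mm up.
- taper_mid (a point): Tapered roller bearing lying flat: steel outer ring 52 mm in diameter and 19 mm high, the slanting rollers showing on top, the narrow inner ring (35 mm) standing 3 mm higher, 22 mm in all; bore closed by a plug; about 0.20 kg. The point is its centre, half-way up, z up; as it lies on the bench the centre is 11 mm up.
- ball_small_mid (a point): Small ball bearing lying flat: steel ring 35 mm in diameter, 16 mm high, black seal, plugged bore; about 0.07 kg. The point is its centre, half-way up, z up; as it lies on the bench the centre is 8 mm up.
- release_mid (a point): Clutch release bearing standing on its base: 28 mm high in all; a round steel shell 46 mm in diameter from 8 to 24 mm up (the place to grip), a 36 mm ring on top of it, and at the foot two opposite fork ears, a bar 16 mm wide, 6 mm thick and 78 mm from tip to tip along its y axis; about 0.24 kg. The point is its centre, half-way up, z up; as it lies on the bench the centre is 14 mm up.
- carton_large_mouth (a point): Fixed open carton, 106 mm square, 33 mm high, filled with dark foam up to 32 mm; two flaps hang open. Largest round cutout: 69 mm in diameter, 12 mm deep, widening by 4 mm all round in its top 4 mm. The large ball bearing goes here. Half the bearing stays above the foam. Point: cutout centre at the foam surface, z up.
- carton_taper_mouth (a point): Fixed open carton, 106 mm square, 33 mm high, filled with dark foam up to 32 mm; two flaps hang open. Middle round cutout: 59 mm in diameter, 11 mm deep, widening by 4 mm all round in its top 4 mm. The tapered roller bearing goes here. Half the bearing stays above the foam. Point: cutout centre at the foam surface, z up.
- carton_small_mouth (a point): Fixed open carton, 106 mm square, 33 mm high, filled with dark foam up to 32 mm; two flaps hang open. Smallest round cutout: 42 mm in diameter, 8 mm deep, widening by 4 mm all round in its top 4 mm. The small ball bearing goes here. Half the bearing stays above the foam. Point: cutout centre at the foam surface, z up.
- carton_release_mouth (a point): Fixed open carton, 106 mm square, 33 mm high, filled with dark foam up to 32 mm; two flaps hang open. Cutout with two ears: a 53 mm circle and across it a slot 23 mm wide and 85 mm long, all 14 mm deep, widening by 4 mm all round in the top 4 mm. The release bearing goes here with its ears in the slot, either way round. Half the bearing stays above the foam. Point: cutout centre at the foam surface, z up and y along the slot.
- pulley: Not a bearing: black grooved belt idler pulley, 72 mm in diameter, 30 mm high, with a steel centre and bolt; loose. Origin under its centre. To be left where it is.
- bracket: Not a bearing: dark steel angle bracket, foot 66 x 40 mm (long side along x), one upright leg 39 mm high at the -x end; loose. Origin under the centre of its foot. To be left where it is.
Not all that is in view belongs to the job. What is shaped like the part that bears release_mid but blue is not meant.

How it is judged:
By the outcome, as a careful person would: the job done as asked, in the order asked, and still so for the second after the job is handed in, with the robot touching nothing.
It also fails if it takes over 96 s, if anything falls off the work surface, if the arm or the gripper's body presses on something with over 40 N, if the wrist force passes 120 N, or if a joint passes its speed limit or range.

ROBOT

A 6-joint arm with a two-finger parallel gripper is mounted at the origin on the work surface. World frame = base frame: x ahead of the robot, y to its left, z up, the work surface at z = 0. Lengths are in m, angles in rad, forces in N, time in s.
With the tool pointing down it reaches from about 0.325 to 0.775 m from the base axis. Payload 9.3 kg.
Tool frame: the origin (TCP) lies between the finger pads; the fingertips stand 8 mm ahead of it and the grasp point (between the pads) lies 11 mm behind it; x points along the fingers, z is the direction in which the jaws open and shut, and the axes are right-handed (so a half turn about x gives the same grasp; the last joint's range is limited). The gripper opens to 85 mm and grips with 20 to 120 N. Pads are 22 mm wide; open, the fingers measure 114 mm over their backs; the gripper's body (76 mm by 85 mm) begins 54 mm behind the grasp point. The pads swing forward as they close: fully open they stand 13 mm farther back than shut.
Start: joints at [-1.396, 0.259, 0.021, 1.334, 0, 1.418], TCP at [0.177, -0.521, 0.239] pointing down, gripper open.
Joint ranges: [-3.04, 3.04], [-0.91, 1.82], [-1.04, 1.36], [-1.92, 1.95], [-1.52, 1.45], [-3.14, 3.14]. Speed limits (rad/s): [2.22, 2.22, 2.79, 3.14, 3.14, 3.14].

INTERFACE

Orientations are given as a rotation vector (axis times angle).
In Python, from workcell import ctrl, eyes gives the robot as it stands.
- The arm moves only by the shell command python3 -m inch 'ROWS'. ROWS is JSON, a list of rows, each an object with "grip": the opening in per cent of the stroke, from 0 (shut) to 100 (fully open); "linear": the shift along the tool's x, y, z in cm, a list of three; "turn": the turn about the tool's x in degrees. A call has 1 to 12 rows; each row shifts and turns the commanded pose from where the row before left it, along the tool's axes as they then stand; what a row does not reach is not made up. A row lasts 1/10 s, in which the tool goes at most 50 mm and 8.59 degrees, less where a joint would pass 70% of its speed; a pose out of reach is approached as far as the arm can. A call with a gripper value outside its range is refused whole. The fingers move at their own pace and stop on an object; the grip force is fixed at half the most. Time passes only in rows, so rows that do not move let the fingers close. It gives the time, the measured TCP pose, the force and the opening at its end, in the units of the state.
- ctrl.get_obs(): the state, without advancing time (a new reading comes with each control period).
- eyes.snapshot(name): name is "side" or "top"; returns a dict with "image" (384x512x3 uint8, blue, green, red), "K" (3x3 intrinsics, pixels), "world_from_camera" (4x4, takes a point from camera to world coordinates). Camera axes: x right, y down, z forward; pixel columns grow to the right and rows downward; lengths in m; the calibration is good to about 2 mm. A picture is of the moment at which its call begins. There is no depth.
- ctrl.sign_off(): hands the job in, once; it reports no verdict.
The state is a dict: "clock": time; "joints": joint angles; "joint_vel": joint speeds; "joint_efforts": joint torques, N m; "tcp_pos": TCP position; "tcp_rot": TCP orientation; "force": force on the tool from outside, world axes, zero at the start; "wrist_torque": the same for the moment, N m; "grip_width": opening from 0.0 (shut) to 1.0 (fully open).
Only numpy, scipy, OpenCV 4.12 (cv2) and the standard library are available. Lean on these libraries where they do the work, as an engineer would, in place of code of your own. Each camera call takes 0.05 s, during which the arm holds its last target.

## Working session

There is one attempt and no reset: what is moved stays moved. The work goes in short steps, Python scripts to look and compute and a shell command to move; the robot and the scene stay as the last step left them, time stands still between calls to the robot, and variables do not carry over. Pictures are saved under pics/ and viewed, and the job is handed in when it is done.

```bash
ls; mkdir -p pics
python3 - <<'E'
from workcell import ctrl, eyes
import cv2,numpy as np
print(ctrl.get_obs())
for n in("top","side"):
    s=eyes.snapshot(n); cv2.imwrite(f"pics/{n}0.png",s["image"]); print(s["K"],s["world_from_camera"])
    np.savez(f"{n}0.npz",**s)
E
```

```text
pics
{'clock': 0.0, 'joints': array([-1.39560032e+00,  2.59200751e-01,  2.07232139e-02,  1.33367218e+00,
        5.99852295e-05,  1.41818457e+00]), 'joint_vel': array([ 7.91245200e-04, -7.38908195e-05, -8.77012723e-04, -3.71556230e-04,
       -7.05271402e-04,  8.19695384e-04]), 'joint_efforts': array([-3.84205405e-04, -5.55638874e+01,  3.44525957e+01,  1.38081604e-02,
       -2.45050860e-04,  9.22042346e-06]), 'tcp_pos': array([ 0.17704035, -0.52043886,  0.23864633]), 'tcp_rot': array([ 0.96536522,  1.34758343, -0.96372684]), 'force': array([-0.67848136,  0.1343079 , -0.03974415]), 'wrist_torque': array([ 0.01573335,  0.01834171, -0.00971821]), 'grip_width': 1.0019612225703767}
[[417.97994684   0.         258.32138652]
 [  0.         417.97994684 196.31435385]
 [  0.           0.           1.        ]] [[-0.00473954 -0.99514417  0.09831384  0.43127599]
 [-0.99997806  0.00426163 -0.00507052 -0.01110963]
 [ 0.00462693 -0.09833571 -0.99514254  0.98940196]
 [ 0.          0.          0.          1.        ]]
[[382.58456985   0.         257.63245561]
 [  0.         382.58456985 195.8866137 ]
 [  0.           0.           1.        ]] [[ 0.98729463 -0.09789091  0.1251666   0.40888087]
 [-0.15755646 -0.50085265  0.85107143 -0.73306062]
 [-0.02062213 -0.85997906 -0.50991248  0.47610292]
 [ 0.          0.          0.          1.        ]]
```

View pics/top0.png

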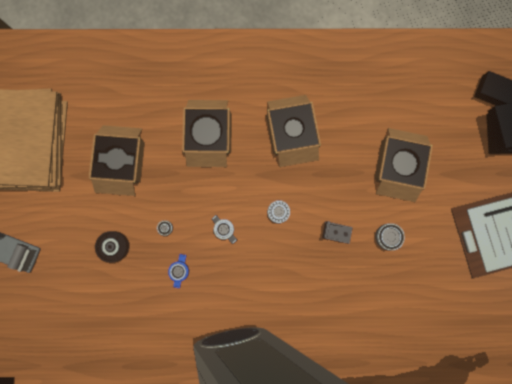

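View pics/side0.png

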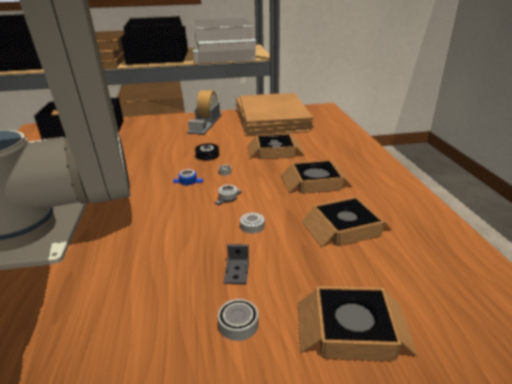

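```bash
cat > h.py <<'E'
import numpy as np,cv2
from workcell import ctrl,eyes
from scipy.spatial.transform import Rotation as R
def snap(n,f=None):
    s=eyes.snapshot(n)
    if f: cv2.imwrite(f"pics/{f}.png",s["image"])
    return s
def ray(s,u,v,z):
    d=np.linalg.inv(s["K"])@[u,v,1]; T=np.array(s["world_from_camera"]); d=T[:3,:3]@d; o=T[:3,3]
    return o+d*(z-o[2])/d[2]
def proj(s,p):
    T=np.array(s["world_from_camera"]); c=T[:3,:3].T@(np.array(p)-T[:3,3]); q=s["K"]@c; return q[:2]/q[2]
E
python3 - <<'E'
import cv2,numpy as np
a=cv2.imread("pics/top0.png")
cv2.imwrite("pics/c1.png",cv2.resize(a[90:290,85:285],None,fx=3,fy=3,interpolation=cv2.INTER_CUBIC)[:600])
cv2.imwrite("pics/c2.png",cv2.resize(a[90:290,250:450],None,fx=3,fy=3,interpolation=cv2.INTER_CUBIC)[:600])
E
```

```text
(no output)
```

View pics/c1.png

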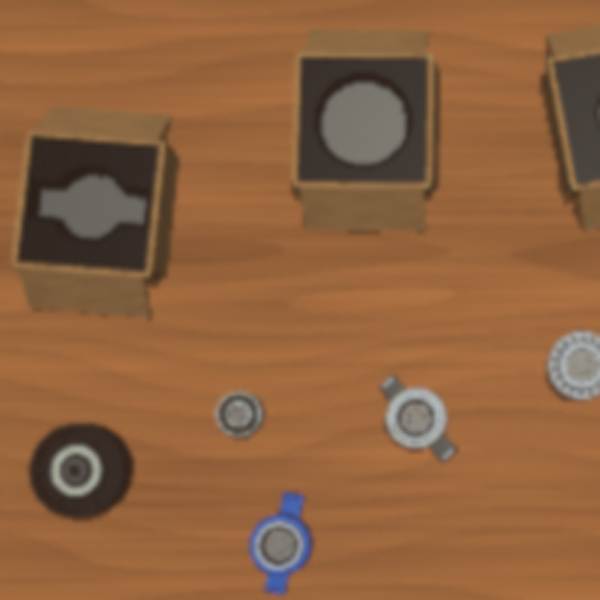

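View pics/c2.png

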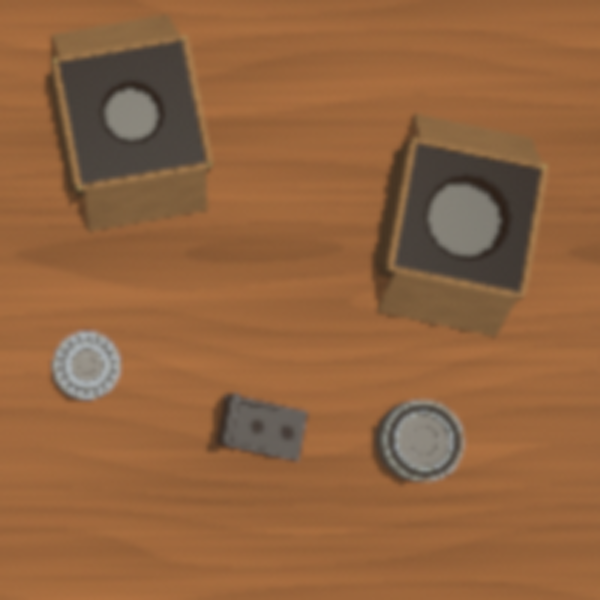

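```bash
cat > meas.py <<'E'
from h import *
T={n:dict(np.load(n+"0.npz")) for n in("top","side")}
def comps(s,sat,lo,hi,amin=60):
    hsv=cv2.cvtColor(s["image"],cv2.COLOR_BGR2HSV)
    m=((hsv[...,1]<sat)&(hsv[...,2]>=lo)&(hsv[...,2]<=hi)).astype(np.uint8)
    n,l,st,c=cv2.connectedComponentsWithStats(m)
    return [(c[i],st[i,4],(l==i).astype(np.uint8)) for i in range(1,n) if amin<st[i,4]<4000]
if __name__=="__main__":
  for n in T:
    s=T[n]
    for sat,lo,hi in((70,85,255),(110,0,75)):
        print(n,sat,lo,hi)
        for c,a,m in comps(s,sat,lo,hi):
            cc=max(cv2.findContours(m,cv2.RETR_EXTERNAL,cv2.CHAIN_APPROX_NONE)[0],key=len)
            e=cv2.minAreaRect(cc)
            print(c.round(1),a,"rect",np.round(e[0],1),np.round(e[1],1),round(e[2],1),"w",ray(s,*e[0],.012).round(4))
E
python3 meas.py
```

```text
top 70 85 255
[205.8 130.8] 611 rect [205.5 131. ] [26. 27.] 90.0 w [0.6849 0.1092 0.012 ]
[293.2 127.8] 244 rect [293.3 127.8] [17.  16.3] 45.0 w [ 0.6921 -0.1003  0.012 ]
[115.5 158.4] 442 rect [115.5 158.5] [19. 33.] 90.0 w [0.6192 0.3216 0.012 ]
[404.  162.7] 455 rect [403.9 162.7] [23.7 22.8] 26.6 w [ 0.6065 -0.3619  0.012 ]
[491.1 234.1] 2607 rect [487. 234.] [74. 48.] 90.0 w [ 0.4371 -0.5496  0.012 ]
[278.3 211.3] 410 rect [278. 211.] [22. 22.] 90.0 w [ 0.4931 -0.062   0.012 ]
[223.5 229.1] 404 rect [224.  229.1] [29.7 19.9] 18.4 w [0.4513 0.0644 0.012 ]
[164.5 227.5] 171 rect [164.5 227.5] [13. 15.] 90.0 w [0.4558 0.2029 0.012 ]
[337.5 232.3] 377 rect [337.7 232.4] [25.5 16.3] 13.0 w [ 0.4426 -0.2008  0.012 ]
[390.1 236.5] 545 rect [390.  236.5] [25. 26.] 90.0 w [ 0.4324 -0.3226  0.012 ]
[ 14.8 252.3] 791 rect [ 15.4 254. ] [39.7 29. ] 21.8 w [0.3963 0.5462 0.012 ]
[109.9 246.3] 188 rect [110.  246.5] [17. 16.] 90.0 w [0.4124 0.3283 0.012 ]
[177.5 271.4] 202 rect [177.5 271.5] [15. 15.] 90.0 w [0.3544 0.1712 0.012 ]
[230.  343.1] 161 rect [230.2 342.2] [ 6.6 60.2] 78.5 w [0.1
[... 3013 characters left out ...]
 [  9.5 143.3] [ 9.9 20. ] 84.3 w [-0.2066  0.5208  0.012 ]
[465.5 170.1] 162 rect [468.2 171.8] [104.9   2. ] 35.2 w [1.0793 0.0579 0.012 ]
[206.8 153.1] 186 rect [206.7 151.8] [12.8 21. ] 85.9 w [0.4147 0.3241 0.012 ]
[316.3 169.4] 349 rect [317.  170.3] [15.3 39. ] 84.3 w [0.6992 0.1431 0.012 ]
[ 82.4 194.6] 154 rect [ 79.1 192.5] [30.6 13.3] 67.6 w [0.0936 0.1422 0.012 ]
[347.5 213.8] 864 rect [347.7 213.9] [25.6 53.4] 78.2 w [ 0.7039 -0.0726  0.012 ]
[ 34.6 225.3] 940 rect [ 33.5 224.9] [28.9 71.6] 48.8 w [0.0291 0.0132 0.012 ]
[237.7 252.7] 279 rect [237.5 253. ] [14. 19.] 90.0 w [ 0.4516 -0.1616  0.012 ]
[356.1 314.6] 2313 rect [357.5 314.7] [74.2 48. ] 1.4 w [ 0.618  -0.3449  0.012 ]
```

```bash
cat > m2.py <<'E'
from h import *
import sys
def up(s,c,r,k=4):
    x0,y0=int(c[0]-r),int(c[1]-r)
    im=cv2.resize(s["image"][y0:y0+2*r,x0:x0+2*r],None,fx=k,fy=k,interpolation=cv2.INTER_CUBIC)
    return im,lambda p:(np.array(p)+.5)/k-.5+[x0,y0]
def mask(s,c,r,kind):
    im,f=up(s,c,r); hsv=cv2.cvtColor(im,cv2.COLOR_BGR2HSV).astype(int);S,V=hsv[...,1],hsv[...,2]
    m=(S<95)&(V>75) if kind=="obj" else ((V<80)&(S<125)) if kind=="foam" else ((S<70)&(V>85))
    m=m.astype(np.uint8); n,l,st,ce=cv2.connectedComponentsWithStats(m)
    i=1+np.argmax(st[1:,4]); m=(l==i).astype(np.uint8)
    ct=max(cv2.findContours(m,cv2.RETR_EXTERNAL,cv2.CHAIN_APPROX_NONE)[0],key=len)
    return m,ct,f
if __name__=="__main__":
  s=dict(np.load("top0.npz")); s2=dict(np.load("side0.npz"))
  for n,c,h in(("large",(390,237),.012),("taper",(279,211),.0105),("small",(165,228),.008)):
    m,ct,f=mask(s,c,22,"obj"); (q,w,a)=cv2.fitEllipse(ct); M=cv2.moments(ct); q2=f([M['m10']/M['m00'],M['m01']/M['m00']])
    print(n,f(q),np.array(w)/4,ray(s,*f(q),h).round(4),ray(s,*q2,h).round(4))
  for n,c,d in(("large",(206,131),.012),("small",(294,128),.008),("taper",(405,163),.011),("rel",(117,158),.014)):
    m,ct,f=mask(s,c,28,"foam"); q,w,a=cv2.minAreaRect(ct); P=cv2.boxPoints((q,w,a))
    W=np.array([ray(s,*f(p),.032)[:2] for p in P]); e=W[1]-W[0]; print(n,"foam",ray(s,*f(q),.032).round(4),np.linalg.norm(W-np.roll(W,1,0),axis=1).round(4),"ang",np.degrees(np.arctan2(e[1],e[0])).round(1))
    m,ct,f=mask(s,c,18 if n!="rel" else 20,"floor"); q,w,a=cv2.fitEllipse(ct); M=cv2.moments(ct);q2=f([M['m10']/M['m00'],M['m01']/M['m00']])
    r=cv2.minAreaRect(ct)
    print("   floor",ray(s,*f(q),.032-d).round(4),ray(s,*q2,.032-d).round(4),np.array(w)/4, np.round(r[2],1),np.array(r[1])/4)
E
python3 m2.py
python3 - <<'E'
import cv2
a=cv2.imread("pics/top0.png")
b=[cv2.resize(a[y-16:y+16,x-20:x+20],None,fx=10,fy=10,interpolation=cv2.INTER_CUBIC) for x,y in((224,229),(117,158))]
cv2.imwrite("pics/c3.png",cv2.hconcat(b))
E
```

```text
large [390.07650375 236.50093269] [27.3316803  28.61758995] [ 0.4324 -0.3228  0.012 ] [ 0.4324 -0.3228  0.012 ]
taper [278.37936783 211.38410378] [23.0219593  23.47831917] [ 0.4923 -0.063   0.0105] [ 0.4923 -0.063   0.0105]
small [164.29776001 227.67947006] [15.17382526 16.00279427] [0.4554 0.2042 0.008 ] [0.4554 0.2042 0.008 ]
large foam [0.6834 0.1069 0.032 ] [0.096  0.0954 0.0969 0.0955] ang 0.2
   floor [0.6835 0.1073 0.02  ] [0.6835 0.1073 0.02  ] [27.17133713 28.09982681] 90.0 [27.  27.5]
small foam [ 0.6892 -0.0992  0.032 ] [0.095  0.0951 0.0952 0.0942] ang -78.9
   floor [ 0.6888 -0.0993  0.024 ] [ 0.6888 -0.0993  0.024 ] [16.90632057 17.84759521] 90.0 [17.25 17.75]
taper foam [ 0.6044 -0.3592  0.032 ] [0.0952 0.0965 0.0961 0.0964] ang -12.5
   floor [ 0.6046 -0.3589  0.021 ] [ 0.6046 -0.3589  0.021 ] [22.90206337 24.76469612] 26.6 [24.37314034 23.14330292]
rel foam [0.618  0.3186 0.032 ] [0.0981 0.0974 0.0991 0.0973] ang -2.9
   floor [0.6182 0.3195 0.018 ] [0.6183 0.3195 0.018 ] [18.42058563 32.25797653] 71.9 [19.85897636 33.87733459]
```

View pics/c3.png

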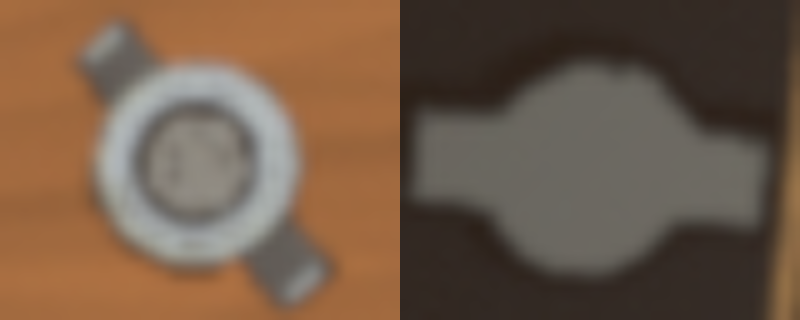

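Run:
```python
from h import *
s=dict(np.load("top0.npz")); s2=dict(np.load("side0.npz"))
g=lambda p,o,z: ray(s,(p[0]+.5)/10-.5+o[0],(p[1]+.5)/10-.5+o[1],z)
o=(204,213)
a,b=g((105,50),o,.005),g((302,277),o,.005); print("ears",a.round(4),b.round(4),(a+b)/2,np.linalg.norm(a-b),np.degrees(np.arctan2(*(a-b)[[1,0]])))
print("circ",g((197,163),o,.023).round(4))
o=(97,142); L,Rr=g((15,152),o,.018),g((365,184),o,.018)
print("slot",L,Rr,(L+Rr)/2,np.linalg.norm(L-Rr),np.degrees(np.arctan2(*(L-Rr)[[1,0]])))
# foam edges
from m2 import mask
m,ct,f=mask(s,(117,158),28,"foam"); q,w,an=cv2.minAreaRect(ct)
W=np.array([ray(s,*f(p),.032)[:2] for p in cv2.boxPoints((q,w,an))]); 
for i in range(4):
    e=W[(i+1)%4]-W[i]; print(np.degrees(np.arctan2(e[1],e[0])).round(1))
print(R.from_rotvec(ctrl.get_obs()["tcp_rot"]).as_matrix().round(3))
# side check
for p in((.618,.319,.018),(.4545,.063,.024)): print(proj(s2,p))
```

```text
ears [0.4788 0.0883 0.005 ] [0.4254 0.0419 0.005 ] [0.45207138 0.06510776 0.005     ] 0.07071762529908517 41.015976476989046
circ [0.4517 0.0652 0.023 ]
slot [0.62241472 0.36064847 0.018     ] [0.61446291 0.27821336 0.018     ] [0.61843882 0.31943092 0.018     ] 0.08281774666085387 84.49021587993616
-2.9
-95.2
176.6
84.8
[[-0.     0.947  0.322]
 [ 0.001  0.322 -0.947]
 [-1.     0.    -0.001]]
[274.24224883 145.06748353]
[227.87905779 189.86751854]
```

Candidates in the top view:
- **Round parts:** (390,237) is the large bearing, 62 mm. (279,211) is the taper, with rollers showing. (165,228) is the small bearing. (224,229) is the grey release bearing with ears. The decoys are the blue one at (179,270) and the black pulley at (112,246).
- **Cutouts:** large (206,131), small (294,128), taper (405,163), eared (116,158).

The close crops confirm these choices. First I turn the jaws along world x.

```bash
cat > st.py <<'E'
from h import *
import sys
o=ctrl.get_obs(); M=R.from_rotvec(o["tcp_rot"]).as_matrix(); p=o["tcp_pos"]
print("t %.2f"%o["clock"],"tcp",(p*1000).round(1),"jaw ang %.2f"%np.degrees(np.arctan2(M[1,2],M[0,2])),"tilt",M[:2,0].round(3),"F",o["force"].round(1),"g %.3f"%o["grip_width"],"q",o["joints"].round(2))
if len(sys.argv)>1:
    t=np.array(list(map(float,sys.argv[1:4])))/1000; print("tool delta cm",(M.T@(t-p)*100).round(2))
E
python3 -m inch '[{"grip":73,"linear":[0,0,0],"turn":-7.9},{"grip":73,"linear":[0,0,0],"turn":-7.9},{"grip":73,"linear":[0,0,0],"turn":-7.9},{"grip":73,"linear":[0,0,0],"turn":-7.9},{"grip":73,"linear":[0,0,0],"turn":-7.9},{"grip":73,"linear":[0,0,0],"turn":-7.9},{"grip":73,"linear":[0,0,0],"turn":-7.9},{"grip":73,"linear":[0,0,0],"turn":-7.9},{"grip":73,"linear":[0,0,0],"turn":-8.0}]'; python3 st.py 380 -420 25
```

```text
clock: 1.0
tcp_pos: [0.177, -0.5205, 0.2389]
tcp_rot: [-0.004, 1.571, 0.005]
force: [-0.3, -0.1, 0.0]
grip_width: 0.734
t 1.00 tcp [ 177.  -520.5  238.9] jaw ang 0.31 tilt [-0.     0.001] F [-0.3 -0.1  0. ] g 0.734 q [-1.4   0.26  0.02  1.33 -0.    0.17]
tool delta cm [21.39  9.93 20.35]
```

```bash
python3 -m inch '[{"grip":73,"linear":[2.9,1.4,2.9],"turn":0},{"grip":73,"linear":[2.9,1.4,2.9],"turn":0},{"grip":73,"linear":[2.9,1.4,2.9],"turn":0},{"grip":73,"linear":[2.9,1.4,2.9],"turn":0},{"grip":73,"linear":[2.9,1.4,2.9],"turn":0},{"grip":73,"linear":[2.9,1.4,2.9],"turn":0},{"grip":73,"linear":[2.9,1.5,2.9],"turn":0},{"grip":73,"linear":[0,0,0],"turn":0},{"grip":73,"linear":[0,0,0],"turn":0}]'; python3 st.py 380 -420 10; python3 -c "
from h import *
s=snap('side','s1')
cv2.imwrite('pics/s1.png',cv2.resize(s['image'][230:384,120:330],None,fx=3.5,fy=3.5,interpolation=cv2.INTER_CUBIC))"
```

```text
clock: 1.9
tcp_pos: [0.3803, -0.4209, 0.0355]
tcp_rot: [0.0, 1.572, 0.002]
force: [0.3, -0.4, 0.6]
grip_width: 0.732
t 1.90 tcp [ 380.3 -420.9   35.5] jaw ang 0.08 tilt [-0.001  0.002] F [ 0.3 -0.4  0.6] g 0.732 q [-0.98  0.42 -0.28  0.87 -0.    0.59]
tool delta cm [ 2.55  0.09 -0.02]
```

View pics/s1.png

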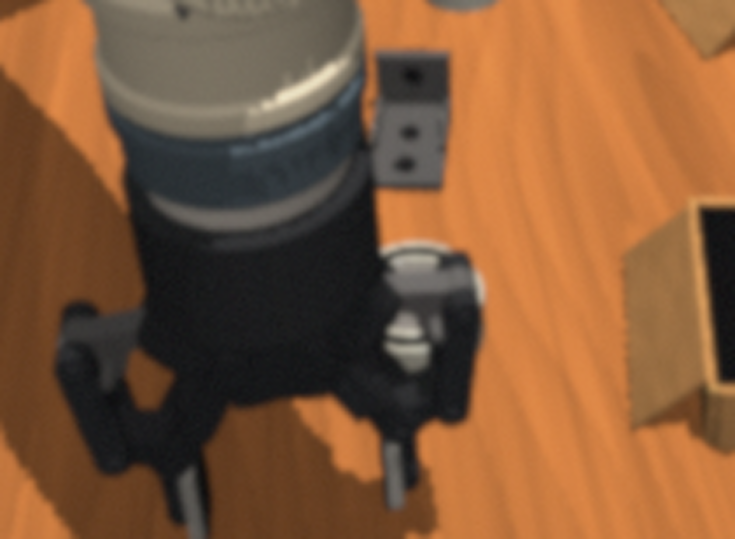

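```bash
python3 -m inch '[{"grip":73,"linear":[1.2,0,0],"turn":0},{"grip":73,"linear":[0.8,0,0],"turn":0},{"grip":73,"linear":[0.2,0,0],"turn":0},{"grip":73,"linear":[0.1,0,0],"turn":0}]' ; for i in 1; do python3 -m inch '[{"grip":73,"linear":[0.15,0,0],"turn":0},{"grip":73,"linear":[0.15,0,0],"turn":0}]'; done
```

```text
clock: 2.35
tcp_pos: [0.3796, -0.422, 0.013]
tcp_rot: [0.001, 1.571, -0.001]
force: [0.1, -0.4, -0.3]
grip_width: 0.73
clock: 2.55
tcp_pos: [0.3801, -0.422, 0.0104]
tcp_rot: [0.0, 1.571, -0.001]
force: [-0.2, 0.8, 0.2]
grip_width: 0.731
```

```bash
python3 -m inch '[{"grip":73,"linear":[0.15,0,0],"turn":0},{"grip":73,"linear":[0.1,0,0],"turn":0}]';python3 -m inch '[{"grip":73,"linear":[0.1,0,0],"turn":0},{"grip":73,"linear":[0.1,0,0],"turn":0}]'
```

```text
clock: 2.75
tcp_pos: [0.3801, -0.4218, 0.0077]
tcp_rot: [0.0, 1.571, -0.0]
force: [-0.2, -0.1, 0.8]
grip_width: 0.731
clock: 2.95
tcp_pos: [0.3802, -0.4218, 0.0057]
tcp_rot: [0.0, 1.571, -0.0]
force: [-0.5, -0.2, -0.1]
grip_width: 0.732
```

```bash
python3 -m inch '[{"grip":73,"linear":[0.1,0,0],"turn":0},{"grip":73,"linear":[0,0,0],"turn":0}]';python3 -m inch '[{"grip":73,"linear":[0.1,0,0],"turn":0},{"grip":73,"linear":[0,0,0],"turn":0}]'
```

```text
clock: 3.15
tcp_pos: [0.3801, -0.4217, 0.0047]
tcp_rot: [0.0, 1.571, -0.0]
force: [0.4, 0.2, 0.2]
grip_width: 0.73
clock: 3.35
tcp_pos: [0.3801, -0.4217, 0.0037]
tcp_rot: [0.0, 1.571, -0.0]
force: [-0.3, -0.3, -1.2]
grip_width: 0.729
```

```bash
python3 -m inch '[{"grip":73,"linear":[0.05,0,0],"turn":0},{"grip":73,"linear":[0,0,0],"turn":0}]';python3 -m inch '[{"grip":73,"linear":[0.05,0,0],"turn":0},{"grip":73,"linear":[0,0,0],"turn":0}]';python3 -m inch '[{"grip":73,"linear":[0.05,0,0],"turn":0},{"grip":73,"linear":[0,0,0],"turn":0}]'
```

```text
clock: 3.55
tcp_pos: [0.3801, -0.4218, 0.0032]
tcp_rot: [0.0, 1.571, -0.0]
force: [-0.7, -0.8, -0.5]
grip_width: 0.727
clock: 3.75
tcp_pos: [0.3801, -0.4217, 0.0027]
tcp_rot: [0.0, 1.571, -0.0]
force: [-0.8, 0.4, 0.4]
grip_width: 0.727
clock: 3.95
tcp_pos: [0.3801, -0.4218, 0.0024]
tcp_rot: [0.0, 1.571, -0.0]
force: [0.2, -0.0, 2.9]
grip_width: 0.728
```

```bash
python3 -m inch '[{"grip":95,"linear":[-2.5,0,0],"turn":0},{"grip":95,"linear":[-2.5,0,0],"turn":0},{"grip":95,"linear":[0,3.3,1.75],"turn":0},{"grip":95,"linear":[0,3.3,1.75],"turn":0},{"grip":95,"linear":[0,3.3,1.75],"turn":0},{"grip":95,"linear":[0,0,0],"turn":0},{"grip":95,"linear":[0,0,0],"turn":0}]'; python3 st.py 432.4 -322.8 17
```

```text
clock: 4.65
tcp_pos: [0.4331, -0.3222, 0.0524]
tcp_rot: [-0.002, 1.571, 0.001]
force: [0.1, 0.3, 0.5]
grip_width: 0.947
t 4.65 tcp [ 433.1 -322.2   52.4] jaw ang 0.09 tilt [ 0. -0.] F [0.1 0.3 0.5] g 0.947 q [-0.8   0.36 -0.33  0.87 -0.    0.77]
tool delta cm [ 3.54 -0.06 -0.07]
```

```bash
python3 -m inch '[{"grip":95,"linear":[1.5,-0.06,-0.07],"turn":0},{"grip":95,"linear":[1.5,0,0],"turn":0},{"grip":95,"linear":[0.5,0,0],"turn":0},{"grip":95,"linear":[0,0,0],"turn":0},{"grip":40,"linear":[0,0,0],"turn":0},{"grip":40,"linear":[0,0,0],"turn":0},{"grip":40,"linear":[0,0,0],"turn":0},{"grip":40,"linear":[0,0,0],"turn":0},{"grip":40,"linear":[0,0,0],"turn":0}]'; python3 st.py 432.4 -322.8 17
```

```text
clock: 5.55
tcp_pos: [0.4322, -0.3241, 0.0185]
tcp_rot: [-0.001, 1.57, -0.002]
force: [-1.8, -0.1, 6.1]
grip_width: 0.694
t 5.55 tcp [ 432.2 -324.1   18.5] jaw ang -0.03 tilt [ 0.001 -0.002] F [-1.8 -0.1  6.1] g 0.694 q [-0.8   0.4  -0.38  0.79 -0.    0.77]
tool delta cm [0.15 0.13 0.02]
```

```bash
cat > look.py <<'E'
from h import *
import sys
n,f,x,y,w,h=sys.argv[1],sys.argv[2],*map(int,sys.argv[3:7])
s=snap(n); k=min(700/w,560/h)
cv2.imwrite(f"pics/{f}.png",cv2.resize(s["image"][y:y+h,x:x+w],None,fx=k,fy=k,interpolation=cv2.INTER_CUBIC)); np.savez("last_%s.npz"%n,**s)
E
python3 look.py side s2 170 230 140 130; python3 st.py
```

```text
t 5.60 tcp [ 432.2 -324.1   18.6] jaw ang -0.03 tilt [ 0.001 -0.002] F [-1.5  0.4  6. ] g 0.694 q [-0.8   0.4  -0.38  0.79 -0.    0.77]
```

View pics/s2.png

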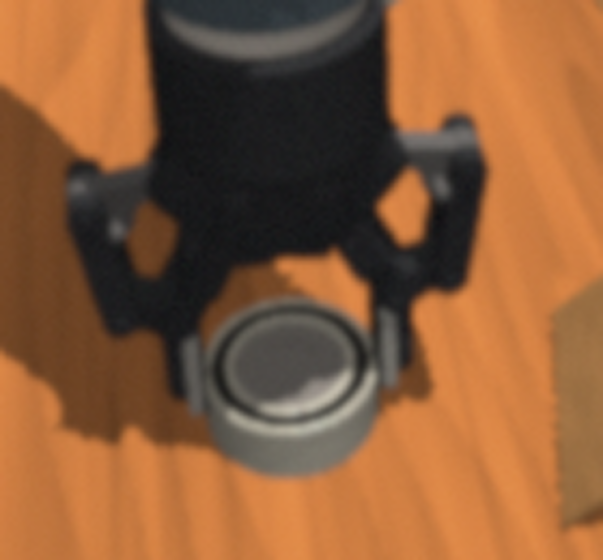

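```bash
python3 -m inch '[{"grip":40,"linear":[-1,0,0],"turn":0},{"grip":40,"linear":[-3,0,0],"turn":0},{"grip":40,"linear":[-3,0,0],"turn":0},{"grip":40,"linear":[-2,0,0],"turn":0},{"grip":40,"linear":[0,0,0],"turn":0}]'; python3 st.py; python3 look.py side s3 170 180 140 130; python3 look.py top t3 330 180 120 100
```

```text
clock: 6.1
tcp_pos: [0.433, -0.3245, 0.1107]
tcp_rot: [-0.003, 1.567, -0.003]
force: [0.4, -0.2, -2.0]
grip_width: 0.693
t 6.10 tcp [ 433.  -324.5  110.7] jaw ang -0.01 tilt [ 0.004 -0.004] F [ 0.4 -0.2 -2. ] g 0.693 q [-0.8   0.31 -0.25  1.01  0.    0.77]
```

View pics/s3.png

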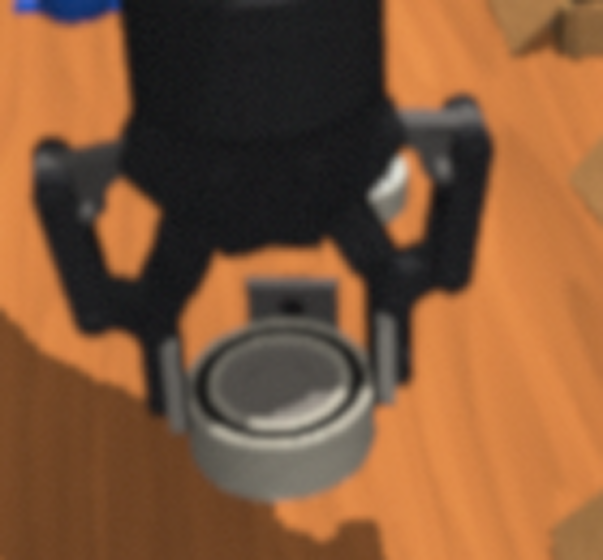

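```bash
python3 -m inch '[{"grip":40,"linear":[0,3.6,2.1],"turn":0},{"grip":40,"linear":[0,3.6,2.1],"turn":0},{"grip":40,"linear":[0,3.6,2.1],"turn":0},{"grip":40,"linear":[0,3.6,2.1],"turn":0},{"grip":40,"linear":[0,3.6,2.1],"turn":0},{"grip":40,"linear":[0,3.6,2.1],"turn":0},{"grip":40,"linear":[0,3.6,2.1],"turn":0},{"grip":40,"linear":[0,3.6,2.1],"turn":0},{"grip":40,"linear":[0,3.6,2.1],"turn":0},{"grip":40,"linear":[0,3.6,2.1],"turn":0},{"grip":40,"linear":[0,3.6,2.1],"turn":0},{"grip":40,"linear":[0,3.4,1.9],"turn":0}]';python3 -m inch '[{"grip":40,"linear":[0,0,0],"turn":0},{"grip":40,"linear":[0,0,0],"turn":0}]'; python3 st.py 683.5 105.7 65
```

```text
clock: 7.4
tcp_pos: [0.6821, 0.1083, 0.1052]
tcp_rot: [0.0, 1.574, -0.0]
force: [-0.3, -1.6, -1.8]
grip_width: 0.698
clock: 7.6
tcp_pos: [0.6814, 0.1075, 0.105]
tcp_rot: [-0.001, 1.574, 0.001]
force: [-0.4, -0.4, -2.9]
grip_width: 0.689
t 7.60 tcp [681.4 107.5 105. ] jaw ang 0.09 tilt [-0.003 -0.   ] F [-0.4 -0.4 -2.9] g 0.689 q [ 0.04  0.56  0.15  1.17 -0.    1.6 ]
tool delta cm [ 4.   -0.18  0.22]
```

```bash
python3 -m inch '[{"grip":40,"linear":[2.5,-0.18,0.22],"turn":0},{"grip":40,"linear":[2.0,0,0],"turn":0},{"grip":40,"linear":[0,0,0],"turn":0},{"grip":40,"linear":[0,0,0],"turn":0}]'; python3 st.py 683.5 105.7 36; python3 look.py side s4 260 110 110 100; python3 look.py top t4 150 80 120 100
```

```text
clock: 8.0
tcp_pos: [0.6837, 0.1038, 0.0621]
tcp_rot: [0.001, 1.572, -0.001]
force: [0.2, 0.2, -1.5]
grip_width: 0.689
t 8.00 tcp [683.7 103.8  62.1] jaw ang -0.08 tilt [-0.002 -0.   ] F [ 0.2  0.2 -1.5] g 0.689 q [ 0.03  0.59  0.09  1.07 -0.    1.6 ]
tool delta cm [ 2.61  0.19 -0.02]
```

View pics/s4.png

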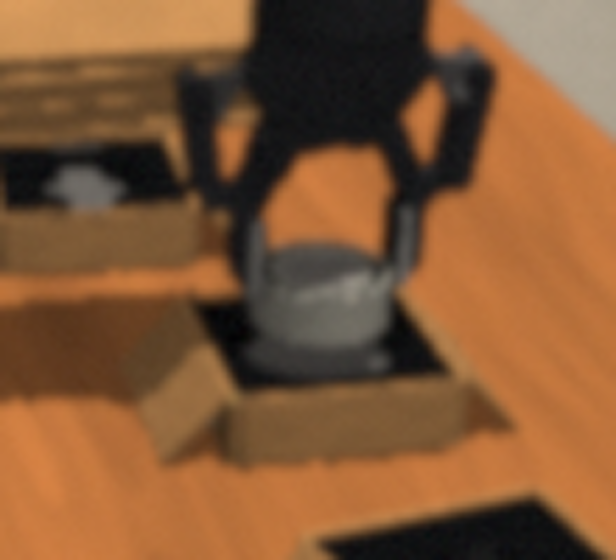

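View pics/t4.png

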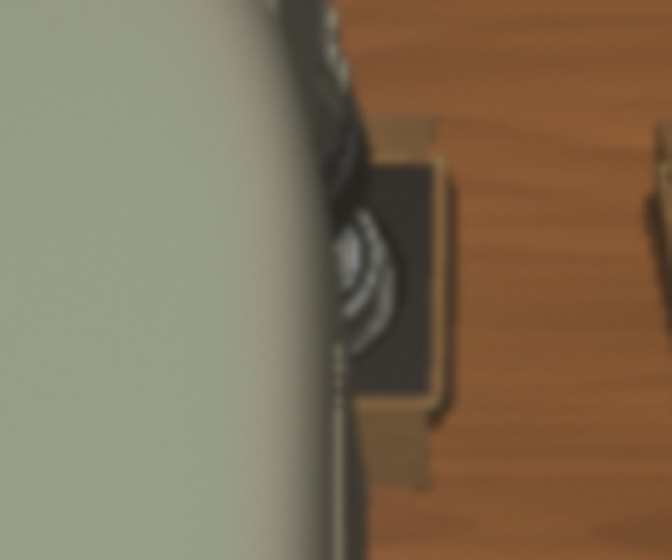

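```bash
python3 -m inch '[{"grip":40,"linear":[0.8,0.19,0],"turn":0},{"grip":40,"linear":[0.7,0,0],"turn":0},{"grip":40,"linear":[0.2,0,0],"turn":0},{"grip":40,"linear":[0,0,0],"turn":0}]'; python3 st.py 683.5 105.7 38
```

```text
clock: 8.5
tcp_pos: [0.6843, 0.1065, 0.0453]
tcp_rot: [0.0, 1.571, -0.001]
force: [0.2, -0.8, -3.1]
grip_width: 0.694
t 8.50 tcp [684.3 106.5  45.3] jaw ang -0.02 tilt [ 0. -0.] F [ 0.2 -0.8 -3.1] g 0.694 q [ 0.03  0.6   0.07  1.04 -0.    1.6 ]
tool delta cm [ 0.73 -0.07 -0.08]
```

```bash
python3 -m inch '[{"grip":40,"linear":[0.2,-0.05,-0.05],"turn":0},{"grip":40,"linear":[0.2,0,0],"turn":0},{"grip":40,"linear":[0.1,0,0],"turn":0}]';python3 -m inch '[{"grip":40,"linear":[0.1,0,0],"turn":0},{"grip":40,"linear":[0,0,0],"turn":0}]'; python3 -m inch '[{"grip":40,"linear":[0.1,0,0],"turn":0},{"grip":40,"linear":[0,0,0],"turn":0}]'
```

```text
clock: 8.8
tcp_pos: [0.6835, 0.1062, 0.0398]
tcp_rot: [0.0, 1.571, -0.0]
force: [-1.1, -1.7, -1.3]
grip_width: 0.691
clock: 9.0
tcp_pos: [0.6837, 0.1062, 0.039]
tcp_rot: [0.0, 1.571, -0.0]
force: [-0.0, -0.7, -1.9]
grip_width: 0.692
clock: 9.2
tcp_pos: [0.6838, 0.1062, 0.0387]
tcp_rot: [0.0, 1.571, -0.0]
force: [-1.3, -0.6, 1.5]
grip_width: 0.692
```

```bash
python3 -m inch '[{"grip":80,"linear":[0,0,0],"turn":0},{"grip":85,"linear":[0,0,0],"turn":0},{"grip":85,"linear":[0,0,0],"turn":0},{"grip":85,"linear":[-1,0,0],"turn":0},{"grip":85,"linear":[-2,0,0],"turn":0},{"grip":95,"linear":[-4,0,0],"turn":0},{"grip":95,"linear":[-2,0,0],"turn":0}]'; python3 st.py 492.3 -63 80
```

```text
clock: 9.9
tcp_pos: [0.6847, 0.1062, 0.1322]
tcp_rot: [0.0, 1.567, -0.0]
force: [0.0, -0.6, 0.6]
grip_width: 0.949
t 9.90 tcp [684.7 106.2 132.2] jaw ang -0.01 tilt [0.004 0.   ] F [ 0.  -0.6  0.6] g 0.949 q [0.03 0.54 0.2  1.22 0.   1.6 ]
tool delta cm [  5.15 -16.93 -19.25]
```

```bash
python3 -m inch '[{"grip":80,"linear":[0,-2.4,-2.75],"turn":0},{"grip":80,"linear":[0,-2.4,-2.75],"turn":0},{"grip":80,"linear":[0,-2.4,-2.75],"turn":0},{"grip":80,"linear":[1,-2.4,-2.75],"turn":0},{"grip":80,"linear":[2,-2.4,-2.75],"turn":0},{"grip":80,"linear":[2.2,-2.4,-2.75],"turn":0},{"grip":80,"linear":[2,-2.4,-2.75],"turn":0},{"grip":80,"linear":[0,0,0],"turn":0},{"grip":80,"linear":[0,0,0],"turn":0}]'; python3 st.py 492.3 -63 17.5;python3 look.py top t5 150 80 120 100; python3 look.py side s5 200 150 150 110
```

```text
clock: 10.8
tcp_pos: [0.4913, -0.0624, 0.057]
tcp_rot: [0.002, 1.57, -0.002]
force: [0.9, -0.1, 0.1]
grip_width: 0.802
t 10.80 tcp [491.3 -62.4  57. ] jaw ang -0.11 tilt [ 0.001 -0.   ] F [ 0.9 -0.1  0.1] g 0.802 q [-0.3   0.29 -0.43  0.85  0.    1.28]
tool delta cm [ 3.95 -0.06  0.1 ]
```

View pics/t5.png

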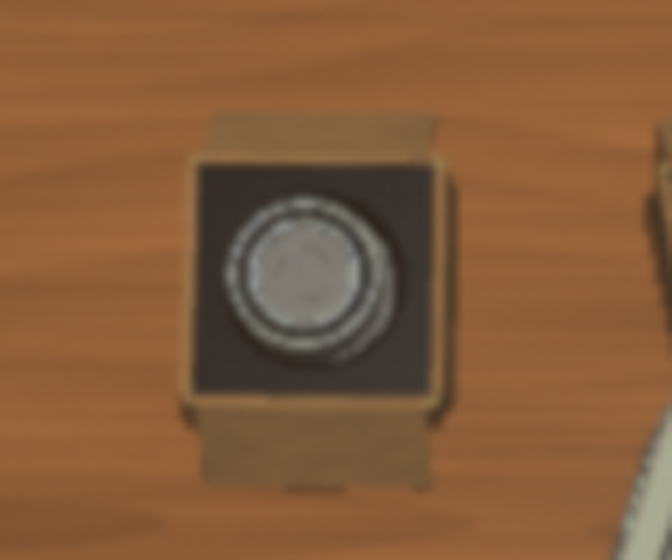

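View pics/s5.png

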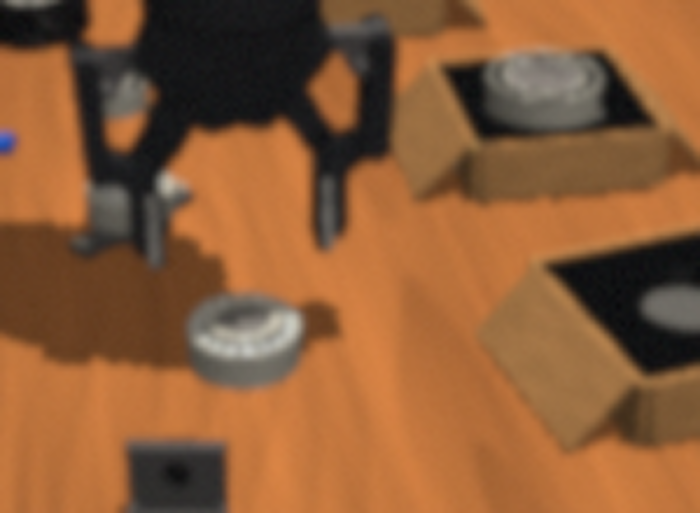

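```bash
python3 -c "
from h import *
s=dict(np.load('top0.npz'))
for z in(.044,.05,.056): print(ray(s,303.5/5.6-.5+150,275.5/5.6-.5+80,z))"
python3 -m inch '[{"grip":80,"linear":[1.5,-0.06,0.1],"turn":0},{"grip":80,"linear":[1.5,0,0],"turn":0},{"grip":80,"linear":[0.85,0,0],"turn":0},{"grip":80,"linear":[0,0,0],"turn":0},{"grip":30,"linear":[0,0,0],"turn":0},{"grip":30,"linear":[0,0,0],"turn":0},{"grip":30,"linear":[0,0,0],"turn":0},{"grip":30,"linear":[0,0,0],"turn":0},{"grip":30,"linear":[0,0,0],"turn":0}]'; python3 st.py 492.3 -63 17.5
```

```text
[0.6820617  0.10942496 0.044     ]
[0.68047009 0.10865998 0.05      ]
[0.67887848 0.10789501 0.056     ]
clock: 11.8
tcp_pos: [0.4928, -0.0623, 0.0191]
tcp_rot: [-0.0, 1.569, -0.0]
force: [-1.1, 1.7, 6.9]
grip_width: 0.572
t 11.80 tcp [492.8 -62.3  19.1] jaw ang -0.00 tilt [ 0.002 -0.   ] F [-1.1  1.7  6.9] g 0.572 q [-0.3   0.34 -0.48  0.75  0.    1.28]
tool delta cm [ 0.16 -0.07 -0.05]
```

```bash
python3 -m inch '[{"grip":30,"linear":[-1,0,0],"turn":0},{"grip":30,"linear":[-3,0,0],"turn":0},{"grip":30,"linear":[-3,0,0],"turn":0},{"grip":30,"linear":[-1.5,-2,0.8],"turn":0},{"grip":30,"linear":[0,-4,1.5],"turn":0},{"grip":30,"linear":[0,-4,1.5],"turn":0},{"grip":30,"linear":[0,-4,1.5],"turn":0},{"grip":30,"linear":[0,-4,1.5],"turn":0},{"grip":30,"linear":[0,-4,1.5],"turn":0},{"grip":30,"linear":[0,-4,1.5],"turn":0},{"grip":30,"linear":[0,-3.7,1.4],"turn":0},{"grip":30,"linear":[0,0,0],"turn":0}]'; python3 -m inch '[{"grip":30,"linear":[0,0,0],"turn":0}]'; python3 st.py 604.5 -359 65; python3 look.py side s6 270 220 170 140
```

```text
clock: 13.0
tcp_pos: [0.6049, -0.3642, 0.1026]
tcp_rot: [0.002, 1.57, -0.004]
force: [0.3, -0.6, -2.7]
grip_width: 0.573
clock: 13.1
tcp_pos: [0.6039, -0.3602, 0.1027]
tcp_rot: [0.002, 1.571, -0.001]
force: [0.1, -0.0, -1.8]
grip_width: 0.564
t 13.10 tcp [ 603.9 -360.2  102.7] jaw ang -0.09 tilt [-0.     0.001] F [ 0.1 -0.  -1.8] g 0.564 q [-0.66  0.58  0.18  1.18  0.    0.92]
tool delta cm [3.77 0.12 0.06]
```

View pics/s6.png

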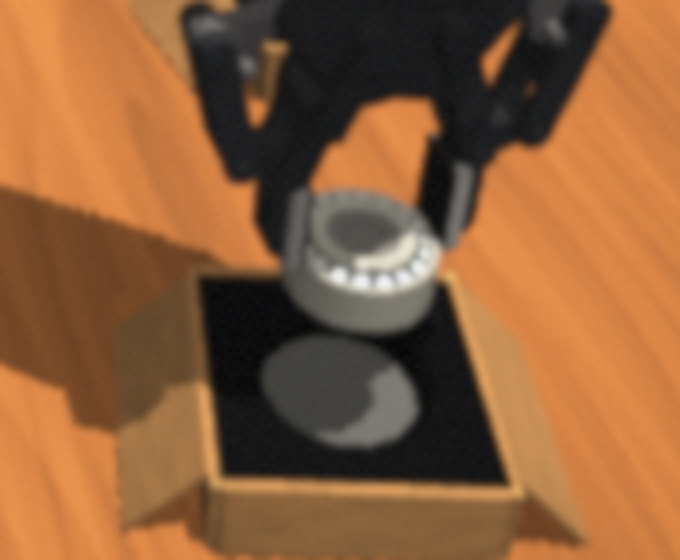

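```bash
python3 -m inch '[{"grip":30,"linear":[2.0,0.12,0.06],"turn":0},{"grip":30,"linear":[2.0,0,0],"turn":0},{"grip":30,"linear":[0.8,0,0],"turn":0},{"grip":30,"linear":[0.5,0,0],"turn":0},{"grip":30,"linear":[0,0,0],"turn":0},{"grip":30,"linear":[0,0,0],"turn":0}]'; python3 st.py 604.5 -358.5 40
```

```text
clock: 13.75
tcp_pos: [0.6051, -0.3583, 0.0508]
tcp_rot: [-0.001, 1.57, -0.001]
force: [-0.2, 0.2, -2.2]
grip_width: 0.565
t 13.75 tcp [ 605.1 -358.3   50.8] jaw ang -0.00 tilt [ 0.001 -0.001] F [-0.2  0.2 -2.2] g 0.565 q [-0.65  0.61  0.1   1.06 -0.    0.92]
tool delta cm [ 1.08 -0.02 -0.06]
```

```bash
python3 -m inch '[{"grip":30,"linear":[0.3,0,-0.06],"turn":0},{"grip":30,"linear":[0.3,0,0],"turn":0},{"grip":30,"linear":[0.2,0,0],"turn":0},{"grip":30,"linear":[0,0,0],"turn":0}]';python3 -m inch '[{"grip":30,"linear":[0.1,0,0],"turn":0},{"grip":30,"linear":[0,0,0],"turn":0}]'; python3 -m inch '[{"grip":30,"linear":[0.1,0,0],"turn":0},{"grip":30,"linear":[0,0,0],"turn":0}]';python3 -m inch '[{"grip":30,"linear":[0.05,0,0],"turn":0},{"grip":30,"linear":[0,0,0],"turn":0}]'; python3 st.py 604.5 -358.5 40
```

```text
clock: 14.15
tcp_pos: [0.6039, -0.3582, 0.0414]
tcp_rot: [0.001, 1.571, -0.0]
force: [-0.3, 0.3, -1.4]
grip_width: 0.568
clock: 14.35
tcp_pos: [0.6041, -0.3583, 0.0407]
tcp_rot: [0.0, 1.571, -0.0]
force: [-0.2, -0.7, -1.7]
grip_width: 0.568
clock: 14.55
tcp_pos: [0.6042, -0.3583, 0.0402]
tcp_rot: [-0.0, 1.57, -0.001]
force: [-0.0, 0.6, 2.6]
grip_width: 0.567
clock: 14.75
tcp_pos: [0.6042, -0.3583, 0.0402]
tcp_rot: [-0.0, 1.57, -0.001]
force: [-1.3, 1.8, 4.9]
grip_width: 0.568
t 14.75 tcp [ 604.2 -358.3   40.2] jaw ang -0.02 tilt [ 0.001 -0.001] F [-1.3  1.8  4.9] g 0.568 q [-0.65  0.62  0.09  1.04 -0.    0.92]
tool delta cm [ 0.02 -0.02  0.03]
```

Seated, with contact at 40.2 mm (40.1 expected). Next I release, then go to the release bearing.

```bash
python3 -m inch '[{"grip":68,"linear":[0,0,0],"turn":0},{"grip":73,"linear":[0,0,0],"turn":0},{"grip":73,"linear":[0,0,0],"turn":0},{"grip":73,"linear":[-1,0,0],"turn":0},{"grip":73,"linear":[-2,0,0],"turn":0},{"grip":73,"linear":[-4,0,0],"turn":0},{"grip":73,"linear":[-2,0,0],"turn":0}]'; python3 st.py 452 65 80; python3 look.py top t6 350 110 110 90
```

```text
clock: 15.45
tcp_pos: [0.6048, -0.3588, 0.1332]
tcp_rot: [-0.001, 1.568, -0.002]
force: [0.1, -0.3, 1.6]
grip_width: 0.729
t 15.45 tcp [ 604.8 -358.8  133.2] jaw ang -0.02 tilt [ 0.003 -0.002] F [ 0.1 -0.3  1.6] g 0.729 q [-0.65  0.56  0.23  1.24  0.    0.92]
tool delta cm [  5.18  42.39 -15.31]
```

View pics/t6.png

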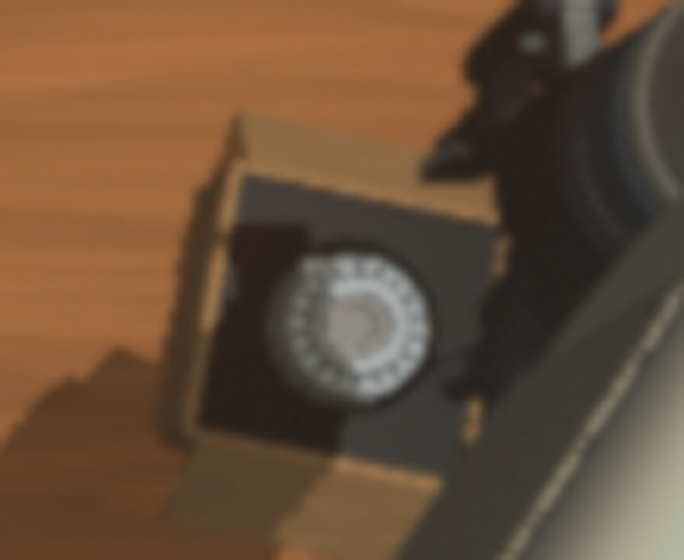

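```bash
python3 -m inch '[{"grip":73,"linear":[0,3.8,-1.4],"turn":0},{"grip":73,"linear":[0,3.8,-1.4],"turn":0},{"grip":73,"linear":[0,3.8,-1.4],"turn":0},{"grip":73,"linear":[0,3.8,-1.4],"turn":0},{"grip":73,"linear":[0,3.8,-1.4],"turn":0},{"grip":73,"linear":[0,3.8,-1.4],"turn":0},{"grip":73,"linear":[0,3.8,-1.4],"turn":0},{"grip":73,"linear":[1,3.8,-1.4],"turn":0},{"grip":73,"linear":[2,3.8,-1.4],"turn":0},{"grip":73,"linear":[2,3.8,-1.4],"turn":0},{"grip":73,"linear":[1,3.8,-1.3],"turn":0},{"grip":73,"linear":[0,0.6,0],"turn":0}]';  python3 -m inch '[{"grip":73,"linear":[0,0,0],"turn":0}]'; python3 st.py 452 65 21; python3 look.py side s7 180 130 110 90
```

```text
clock: 16.7
tcp_pos: [0.4485, 0.0688, 0.0685]
tcp_rot: [-0.002, 1.574, 0.003]
force: [0.5, -0.2, -0.2]
grip_width: 0.728
clock: 16.8
tcp_pos: [0.4513, 0.0668, 0.0698]
tcp_rot: [-0.002, 1.57, 0.002]
force: [0.2, -0.3, 0.1]
grip_width: 0.728
t 16.80 tcp [451.3  66.8  69.8] jaw ang 0.13 tilt [ 0.001 -0.   ] F [ 0.2 -0.3  0.1] g 0.728 q [-0.04  0.22 -0.5   0.85 -0.    1.53]
tool delta cm [ 4.88 -0.18  0.06]
```

View pics/s7.png

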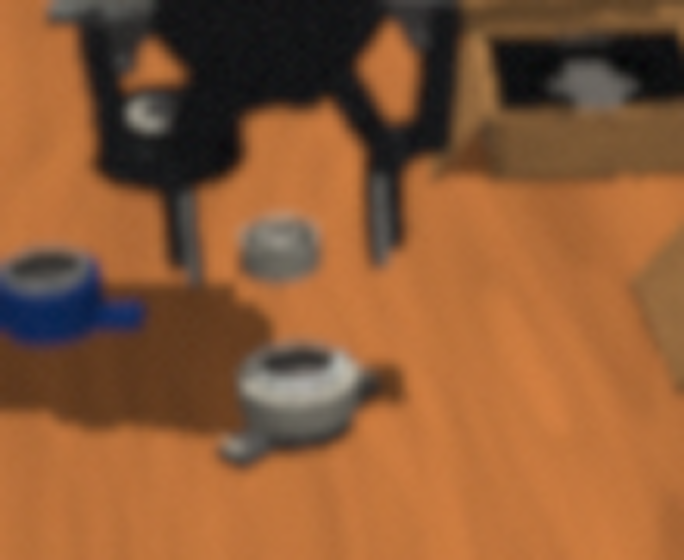

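```bash
python3 -m inch '[{"grip":73,"linear":[2,-0.18,0.06],"turn":0},{"grip":73,"linear":[2,0,0],"turn":0},{"grip":73,"linear":[0.95,0,0],"turn":0},{"grip":73,"linear":[0,0,0],"turn":0},{"grip":73,"linear":[0,0,0],"turn":0},{"grip":25,"linear":[0,0,0],"turn":0},{"grip":25,"linear":[0,0,0],"turn":0},{"grip":25,"linear":[0,0,0],"turn":0},{"grip":25,"linear":[0,0,0],"turn":0},{"grip":25,"linear":[0,0,0],"turn":0}]'; python3 st.py 452 65 20;python3 look.py side s8 180 130 110 90
```

```text
clock: 17.85
tcp_pos: [0.4525, 0.0638, 0.0211]
tcp_rot: [-0.0, 1.569, -0.001]
force: [-2.1, -1.5, 9.3]
grip_width: 0.51
t 17.85 tcp [452.5  63.8  21.1] jaw ang -0.02 tilt [ 0.002 -0.001] F [-2.1 -1.5  9.3] g 0.510 q [-0.04  0.28 -0.57  0.72 -0.    1.53]
tool delta cm [ 0.11  0.13 -0.06]
```

View pics/s8.png

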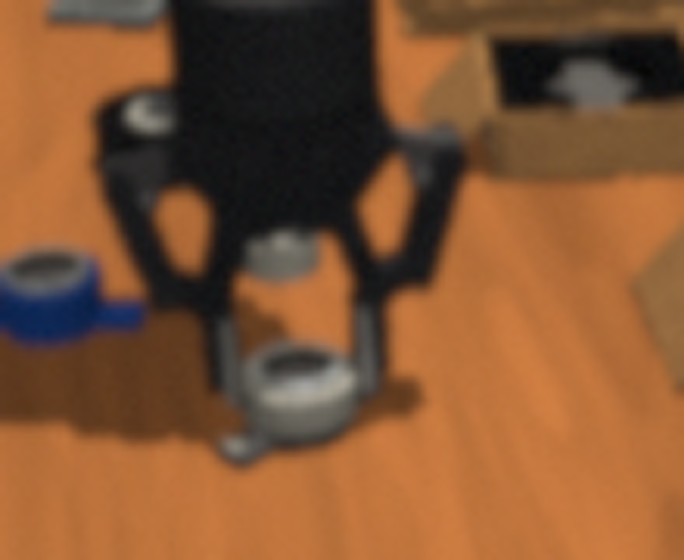

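```bash
python3 -m inch '[{"grip":25,"linear":[-1,0,0],"turn":0},{"grip":25,"linear":[-2,0,0],"turn":0},{"grip":25,"linear":[-3,0,0],"turn":-7.3},{"grip":25,"linear":[-2.5,0,0],"turn":-7.3},{"grip":25,"linear":[0,0,0],"turn":-7.3},{"grip":25,"linear":[0,0,0],"turn":-7.3},{"grip":25,"linear":[0,0,0],"turn":-7.3},{"grip":25,"linear":[0,0,0],"turn":-7.2},{"grip":25,"linear":[0,0,0],"turn":0}]'; python3 st.py 619.1 318.1 95;python3 look.py side s9 180 100 110 90; python3 look.py top t9 170 170 120 100
```

```text
clock: 18.8
tcp_pos: [0.4518, 0.0641, 0.1055]
tcp_rot: [-0.598, 1.486, 0.598]
force: [-0.6, -0.3, -2.9]
grip_width: 0.508
t 18.80 tcp [451.8  64.1 105.5] jaw ang 43.80 tilt [0. 0.] F [-0.6 -0.3 -2.9] g 0.508 q [-0.04  0.18 -0.44  0.95  0.    0.76]
tool delta cm [ 1.06  6.76 29.66]
```

View pics/s9.png

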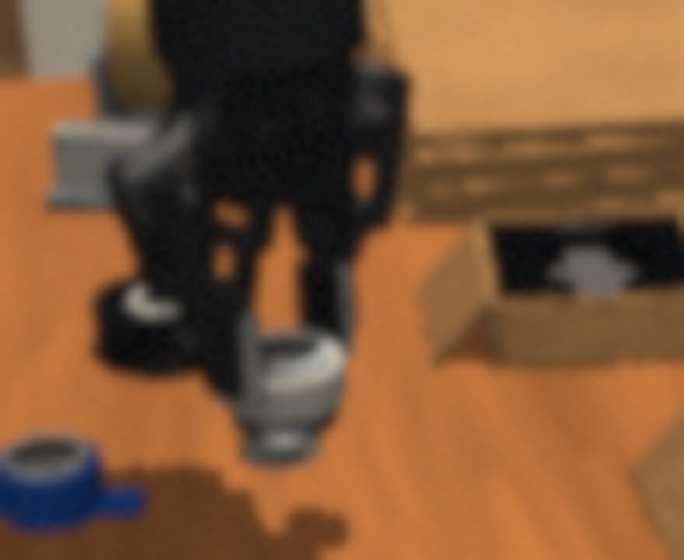

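```bash
python3 -m inch '[{"grip":25,"linear":[0,0.85,3.7],"turn":0},{"grip":25,"linear":[0,0.85,3.7],"turn":0},{"grip":25,"linear":[0,0.85,3.7],"turn":0},{"grip":25,"linear":[0,0.85,3.7],"turn":0},{"grip":25,"linear":[0,0.85,3.7],"turn":0},{"grip":25,"linear":[0,0.85,3.7],"turn":0},{"grip":25,"linear":[0,0.85,3.7],"turn":0},{"grip":25,"linear":[0,0.8,3.75],"turn":0},{"grip":25,"linear":[1,0,0],"turn":0},{"grip":25,"linear":[1,0,0],"turn":0},{"grip":25,"linear":[0,0,0],"turn":0}]'; python3 st.py 619.1 318.1 60;python3 look.py side s10 230 95 90 75; python3 look.py top t10 70 120 90 75
```

```text
clock: 20.0
tcp_pos: [0.6182, 0.3167, 0.0826]
tcp_rot: [-0.595, 1.492, 0.595]
force: [-0.8, -0.1, -3.0]
grip_width: 0.505
t 20.00 tcp [618.2 316.7  82.6] jaw ang 43.58 tilt [-0.004 -0.002] F [-0.8 -0.1 -3. ] g 0.505 q [ 0.35  0.58  0.13  1.13 -0.    1.16]
tool delta cm [2.26 0.04 0.17]
```

View pics/s10.png

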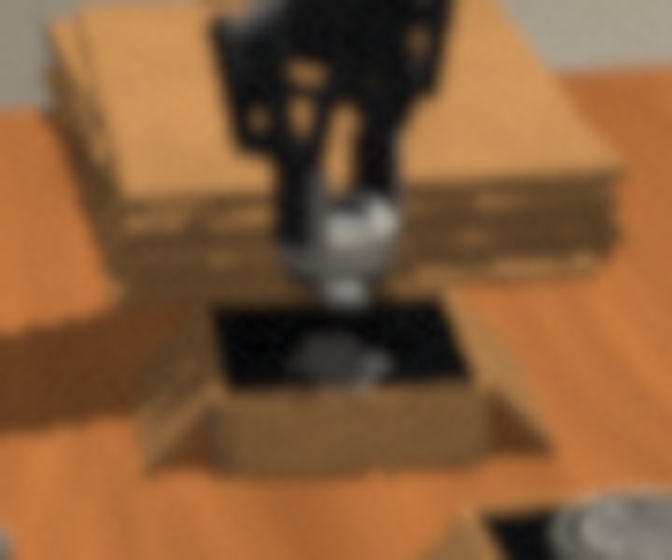

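View pics/t10.png

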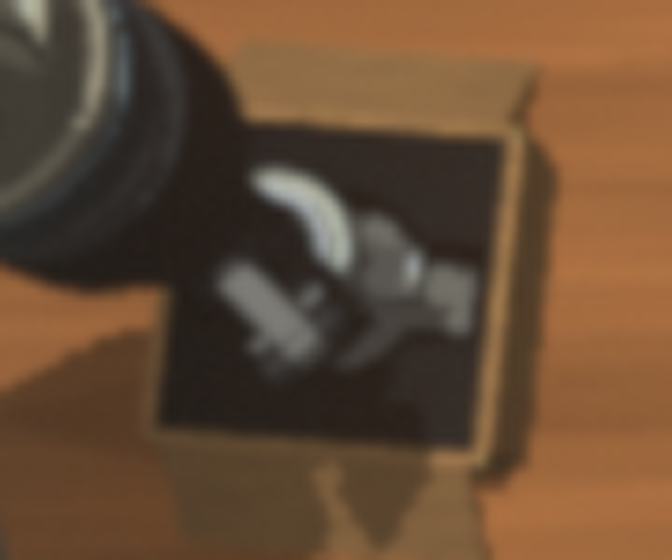

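```bash
python3 -c "
from h import *
s=dict(np.load('top0.npz'))
k=672/90
e=ray(s,412/k-.5+70,268/k-.5+120,.0645); print(e)
c=np.array([617.6,317.6])/1000
d=c-e[:2]; print(d,np.hypot(*d),np.degrees(np.arctan2(d[1],d[0])))"
python3 -m inch '[{"grip":25,"linear":[1.3,0.04,0.17],"turn":-0.2},{"grip":25,"linear":[1.0,0,0],"turn":0},{"grip":25,"linear":[0.5,0,0],"turn":0},{"grip":25,"linear":[0,0,0],"turn":0},{"grip":25,"linear":[0,0,0],"turn":0}]'; python3 st.py 619.1 318.1 45;python3 look.py side s11 230 95 90 75; python3 look.py top t11 70 120 90 75
```

```text
[0.61612325 0.28336149 0.0645    ]
[0.00147675 0.03423851] 0.03427033812649996 87.53029408374962
clock: 20.6
tcp_pos: [0.6206, 0.319, 0.0567]
tcp_rot: [-0.599, 1.487, 0.599]
force: [0.4, 0.5, -1.6]
grip_width: 0.508
t 20.60 tcp [620.6 319.   56.7] jaw ang 43.88 tilt [-0. -0.] F [ 0.4  0.5 -1.6] g 0.508 q [ 0.35  0.6   0.1   1.07 -0.    1.16]
tool delta cm [ 1.17  0.04 -0.17]
```

View pics/t11.png

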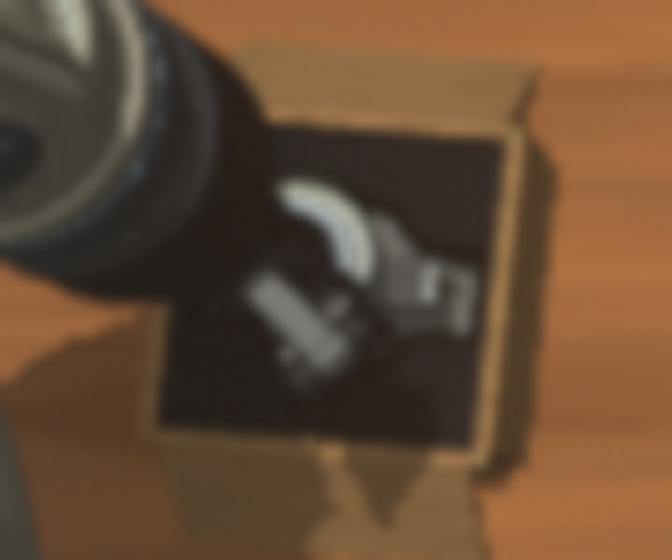

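View pics/s11.png

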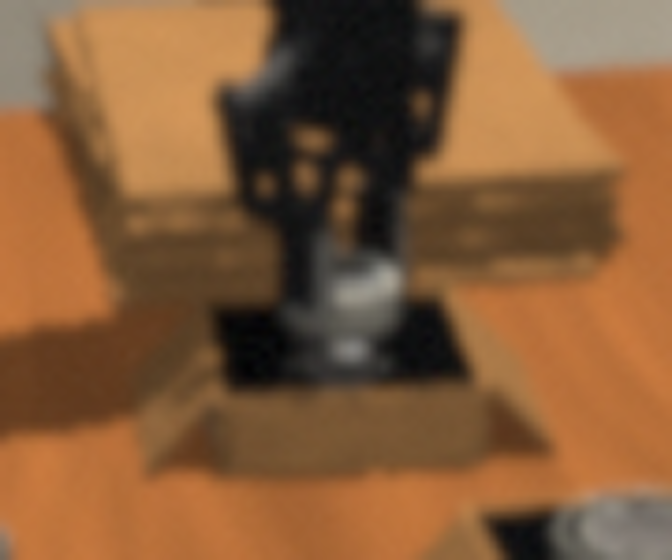

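```bash
python3 -m inch '[{"grip":25,"linear":[0.5,0.02,-0.15],"turn":0},{"grip":25,"linear":[0.5,0,0],"turn":0},{"grip":25,"linear":[0.3,0,0],"turn":0},{"grip":25,"linear":[0,0,0],"turn":0},{"grip":25,"linear":[0,0,0],"turn":0}]'; python3 st.py 619.1 318.1 39.1
```

```text
clock: 21.2
tcp_pos: [0.6194, 0.3181, 0.0437]
tcp_rot: [-0.599, 1.487, 0.599]
force: [-0.7, 0.8, -2.6]
grip_width: 0.502
t 21.20 tcp [619.4 318.1  43.7] jaw ang 43.88 tilt [-0. -0.] F [-0.7  0.8 -2.6] g 0.502 q [0.35 0.61 0.08 1.04 0.   1.16]
tool delta cm [ 0.46  0.02 -0.02]
```

```bash
python3 -m inch '[{"grip":25,"linear":[0.2,0,0],"turn":0},{"grip":25,"linear":[0.1,0,0],"turn":0},{"grip":25,"linear":[0,0,0],"turn":0}]';python3 -m inch '[{"grip":25,"linear":[0.1,0,0],"turn":0},{"grip":25,"linear":[0,0,0],"turn":0}]'; python3 -m inch '[{"grip":25,"linear":[0.1,0,0],"turn":0},{"grip":25,"linear":[0,0,0],"turn":0}]'; python3 st.py
```

```text
clock: 21.5
tcp_pos: [0.6193, 0.3181, 0.0406]
tcp_rot: [-0.599, 1.487, 0.599]
force: [-0.6, -0.2, -2.7]
grip_width: 0.504
clock: 21.7
tcp_pos: [0.6194, 0.3182, 0.0397]
tcp_rot: [-0.599, 1.487, 0.599]
force: [0.8, 0.4, -4.1]
grip_width: 0.507
clock: 21.9
tcp_pos: [0.6195, 0.3182, 0.0393]
tcp_rot: [-0.599, 1.486, 0.599]
force: [-1.9, -0.1, 1.8]
grip_width: 0.505
t 21.90 tcp [619.5 318.2  39.3] jaw ang 43.88 tilt [0.001 0.   ] F [-1.9 -0.1  1.8] g 0.505 q [ 0.35  0.61  0.07  1.03 -0.    1.16]
```

Contact at 39.3 mm (39.1 expected). I release, back off and turn the jaws back.

```bash
python3 -m inch '[{"grip":60,"linear":[0,0,0],"turn":0},{"grip":65,"linear":[0,0,0],"turn":0},{"grip":65,"linear":[0,0,0],"turn":0},{"grip":65,"linear":[-1,0,0],"turn":0},{"grip":65,"linear":[-2,0,0],"turn":0},{"grip":65,"linear":[-4,0,0],"turn":7.3},{"grip":65,"linear":[0,0,0],"turn":7.3},{"grip":65,"linear":[0,0,0],"turn":7.3},{"grip":65,"linear":[0,0,0],"turn":7.3},{"grip":65,"linear":[0,0,0],"turn":7.3},{"grip":65,"linear":[0,0,0],"turn":7.3},{"grip":65,"linear":[0,0,0],"turn":0}]'; python3 st.py 455.4 204.2 60
```

```text
clock: 23.1
tcp_pos: [0.6195, 0.3182, 0.1096]
tcp_rot: [0.001, 1.57, -0.0]
force: [-0.9, 0.0, 0.7]
grip_width: 0.65
t 23.10 tcp [619.5 318.2 109.6] jaw ang -0.02 tilt [0.001 0.   ] F [-0.9  0.   0.7] g 0.650 q [0.35 0.56 0.17 1.18 0.   1.93]
tool delta cm [  4.94 -11.41 -16.41]
```

```bash
python3 -m inch '[{"grip":65,"linear":[0,-2.3,-3.3],"turn":0},{"grip":65,"linear":[0,-2.3,-3.3],"turn":0},{"grip":65,"linear":[0,-2.3,-3.3],"turn":0},{"grip":60,"linear":[1,-2.3,-3.3],"turn":0},{"grip":60,"linear":[2.5,-2.2,-3.2],"turn":0},{"grip":60,"linear":[1.4,0,0],"turn":0},{"grip":60,"linear":[0,0,0],"turn":0},{"grip":60,"linear":[0,0,0],"turn":0}]'; python3 st.py 455.4 204.2 16.5;python3 look.py side s12 180 110 110 90; python3 look.py top t12 70 120 90 75
```

```text
clock: 23.9
tcp_pos: [0.4567, 0.2042, 0.0607]
tcp_rot: [-0.002, 1.569, 0.003]
force: [0.4, -0.3, 0.8]
grip_width: 0.603
t 23.90 tcp [456.7 204.2  60.7] jaw ang 0.20 tilt [0.002 0.   ] F [ 0.4 -0.3  0.8] g 0.603 q [ 0.25  0.3  -0.41  0.86  0.    1.82]
tool delta cm [ 4.42 -0.01 -0.13]
```

View pics/t12.png

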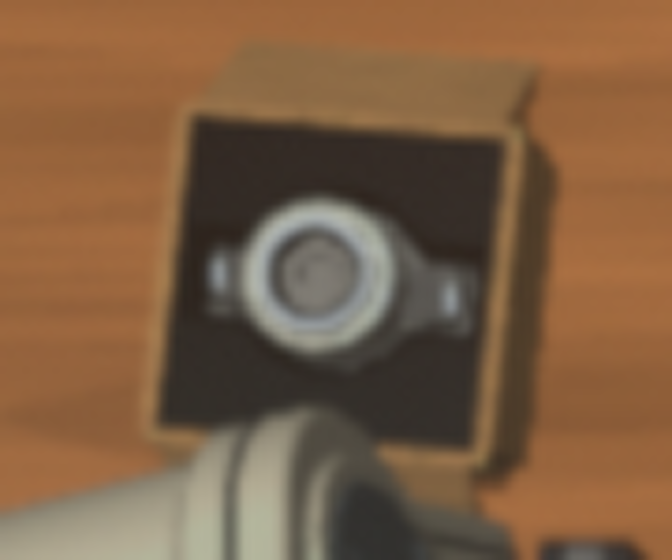

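View pics/s12.png

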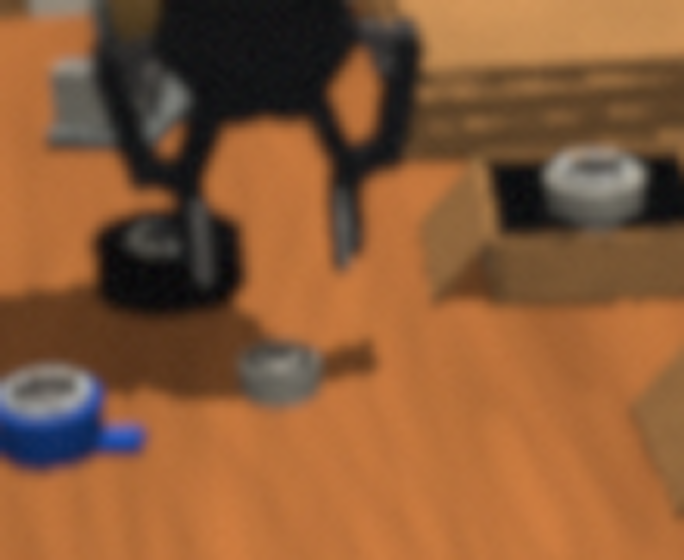

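```bash
python3 -m inch '[{"grip":60,"linear":[2,-0.01,-0.13],"turn":-0.2},{"grip":60,"linear":[2,0,0],"turn":0},{"grip":60,"linear":[0.5,0,0],"turn":0},{"grip":60,"linear":[0,0,0],"turn":0},{"grip":60,"linear":[0,0,0],"turn":0},{"grip":15,"linear":[0,0,0],"turn":0},{"grip":15,"linear":[0,0,0],"turn":0},{"grip":15,"linear":[0,0,0],"turn":0},{"grip":15,"linear":[0,0,0],"turn":0},{"grip":15,"linear":[0,0,0],"turn":0}]'; python3 st.py 455.4 204.2 16.5;python3 look.py side s13 180 110 110 90
```

```text
clock: 25.0
tcp_pos: [0.455, 0.2041, 0.0162]
tcp_rot: [-0.003, 1.569, 0.004]
force: [-1.7, -1.0, 7.4]
grip_width: 0.375
t 25.00 tcp [455.  204.1  16.2] jaw ang 0.29 tilt [0.002 0.001] F [-1.7 -1.   7.4] g 0.375 q [ 0.25  0.35 -0.48  0.74  0.    1.82]
tool delta cm [-0.03  0.01  0.04]
```

View pics/s13.png

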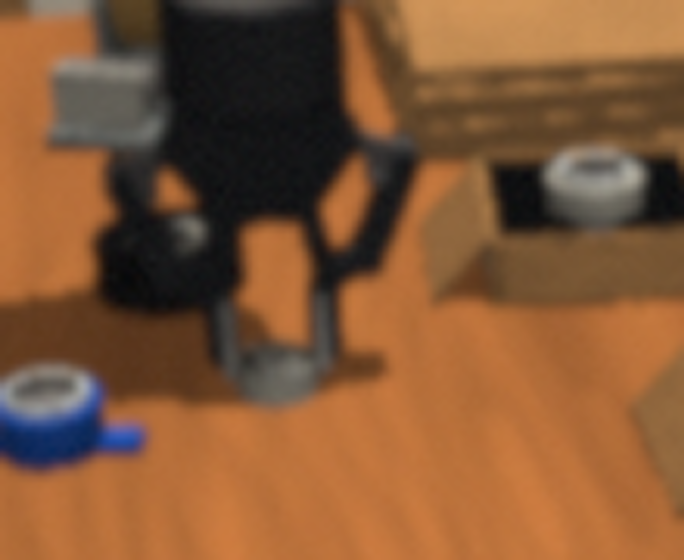

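```bash
python3 -m inch '[{"grip":15,"linear":[-1,0,0],"turn":0},{"grip":15,"linear":[-4,0,0],"turn":0},{"grip":15,"linear":[-4,0,0],"turn":0},{"grip":15,"linear":[0,-3.4,2.6],"turn":0},{"grip":15,"linear":[0,-3.4,2.6],"turn":0},{"grip":15,"linear":[0,-3.4,2.6],"turn":0},{"grip":15,"linear":[0,-3.4,2.6],"turn":0},{"grip":15,"linear":[0,-3.4,2.6],"turn":0},{"grip":15,"linear":[0,-3.4,2.6],"turn":0},{"grip":15,"linear":[0,-3.4,2.6],"turn":0},{"grip":15,"linear":[0,-3.4,2.6],"turn":0},{"grip":15,"linear":[0,-3.1,2.5],"turn":0}]';  python3 -m inch '[{"grip":15,"linear":[0,0,0],"turn":0},{"grip":15,"linear":[0,0,0],"turn":0}]'; python3 st.py 689 -99.2 60; python3 look.py side s14 290 130 120 100
```

```text
clock: 26.25
tcp_pos: [0.6897, -0.0999, 0.1058]
tcp_rot: [-0.004, 1.57, 0.003]
force: [0.6, -0.7, 0.4]
grip_width: 0.372
clock: 26.45
tcp_pos: [0.6888, -0.0989, 0.1048]
tcp_rot: [-0.003, 1.571, 0.003]
force: [-0.7, 0.3, 0.5]
grip_width: 0.369
t 26.45 tcp [688.8 -98.9 104.8] jaw ang 0.20 tilt [-0.  0.] F [-0.7  0.3  0.5] g 0.369 q [-0.26  0.56  0.16  1.17  0.    1.3 ]
tool delta cm [ 4.48 -0.03  0.02]
```

View pics/s14.png

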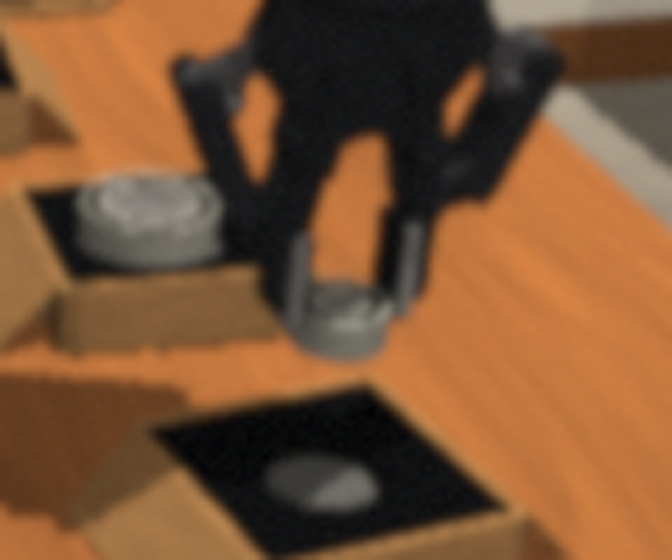

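```bash
python3 -m inch '[{"grip":15,"linear":[2.5,-0.03,0.02],"turn":0},{"grip":15,"linear":[2.0,0,0],"turn":0},{"grip":15,"linear":[0.8,0,0],"turn":0},{"grip":15,"linear":[0.3,0,0],"turn":0},{"grip":15,"linear":[0,0,0],"turn":0},{"grip":15,"linear":[0,0,0],"turn":0}]'; python3 st.py 689 -99.2 40.2
```

```text
clock: 27.1
tcp_pos: [0.6894, -0.0982, 0.05]
tcp_rot: [-0.004, 1.569, 0.004]
force: [0.1, -0.2, -0.4]
grip_width: 0.372
t 27.10 tcp [689.4 -98.2  50. ] jaw ang 0.30 tilt [ 0.002 -0.   ] F [ 0.1 -0.2 -0.4] g 0.372 q [-0.26  0.6   0.08  1.05  0.    1.3 ]
tool delta cm [ 0.98 -0.1  -0.04]
```

```bash
python3 -m inch '[{"grip":15,"linear":[0.4,-0.1,-0.04],"turn":0},{"grip":15,"linear":[0.3,0,0],"turn":0},{"grip":15,"linear":[0.1,0,0],"turn":0},{"grip":15,"linear":[0,0,0],"turn":0}]';python3 -m inch '[{"grip":15,"linear":[0.1,0,0],"turn":0},{"grip":15,"linear":[0,0,0],"turn":0}]'; python3 -m inch '[{"grip":15,"linear":[0.1,0,0],"turn":0},{"grip":15,"linear":[0,0,0],"turn":0}]'; python3 st.py 689 -99.2 40.2
```

```text
clock: 27.5
tcp_pos: [0.6884, -0.0993, 0.0405]
tcp_rot: [-0.004, 1.571, 0.004]
force: [-0.5, 0.6, -1.1]
grip_width: 0.374
clock: 27.7
tcp_pos: [0.6886, -0.0994, 0.0402]
tcp_rot: [-0.004, 1.57, 0.004]
force: [-2.4, 0.4, 3.6]
grip_width: 0.373
clock: 27.9
tcp_pos: [0.6886, -0.0994, 0.0402]
tcp_rot: [-0.004, 1.57, 0.003]
force: [-4.9, 0.0, 10.8]
grip_width: 0.374
t 27.90 tcp [688.6 -99.4  40.2] jaw ang 0.28 tilt [ 0.001 -0.   ] F [-4.9  0.  10.8] g 0.374 q [-0.26  0.61  0.07  1.03 -0.    1.3 ]
tool delta cm [-0.    0.02  0.04]
```

Contact came exactly at the expected 40.2 mm. I ease up 0.1 cm, release, and retract clear of the camera's view.

```bash
python3 -m inch '[{"grip":15,"linear":[-0.1,0,0],"turn":0},{"grip":50,"linear":[0,0,0],"turn":0},{"grip":55,"linear":[0,0,0],"turn":0},{"grip":55,"linear":[0,0,0],"turn":0},{"grip":55,"linear":[-1,0,0],"turn":0},{"grip":55,"linear":[-2,0,0],"turn":0},{"grip":55,"linear":[-4,0,0],"turn":0},{"grip":55,"linear":[-4,0,0],"turn":0}]'; python3 st.py;  python3 -m inch '[{"grip":55,"linear":[0,-3,-3],"turn":0},{"grip":55,"linear":[0,-3,-3],"turn":0},{"grip":55,"linear":[0,-3,-3],"turn":0},{"grip":55,"linear":[0,-3,-3],"turn":0},{"grip":55,"linear":[0,-3,-3],"turn":0},{"grip":55,"linear":[0,-3,-3],"turn":0},{"grip":55,"linear":[0,-3,-3],"turn":0},{"grip":55,"linear":[0,-3,-3],"turn":0},{"grip":55,"linear":[0,-3,-2],"turn":0},{"grip":55,"linear":[0,-3,0],"turn":0},{"grip":55,"linear":[0,0,0],"turn":0},{"grip":55,"linear":[0,0,0],"turn":0}]'; python3 st.py; python3 look.py top tf 70 70 380 290;python3 look.py side sf 150 90 280 230
```

```text
clock: 28.7
tcp_pos: [0.6882, -0.0992, 0.1511]
tcp_rot: [-0.004, 1.572, 0.004]
force: [0.6, 0.2, 0.2]
grip_width: 0.548
t 28.70 tcp [688.2 -99.2 151.1] jaw ang 0.28 tilt [-0.001  0.   ] F [0.6 0.2 0.2] g 0.548 q [-0.26  0.54  0.24  1.27  0.    1.3 ]
clock: 29.9
tcp_pos: [0.4298, -0.401, 0.15]
tcp_rot: [-0.003, 1.571, 0.003]
force: [-0.5, 0.7, 0.3]
grip_width: 0.551
t 29.90 tcp [ 429.8 -401.   150. ] jaw ang 0.21 tilt [0. 0.] F [-0.5  0.7  0.3] g 0.551 q [-0.89  0.36 -0.06  1.15  0.    0.67]
```

View pics/tf.png

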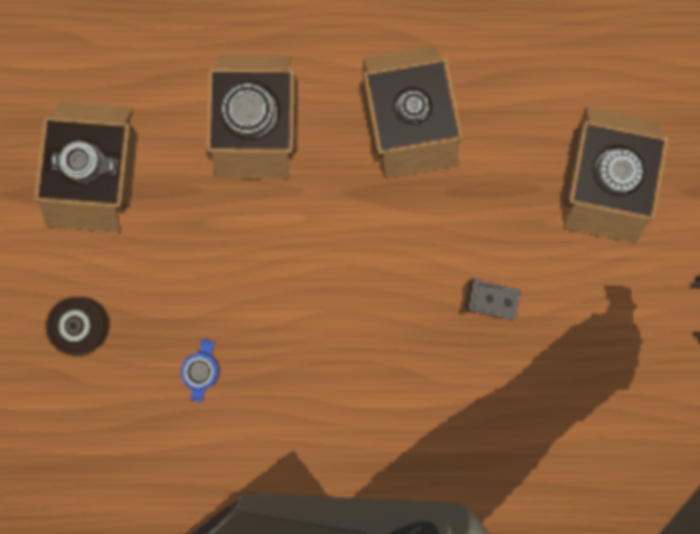

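View pics/sf.png

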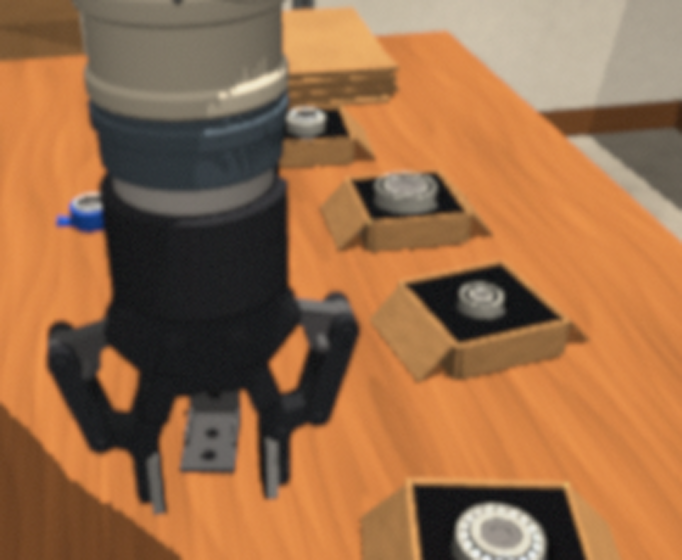

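Run:
```python
from h import *
s=dict(np.load("last_side.npz"));t=dict(np.load("last_top.npz"))
z=lambda im,x,y:cv2.resize(im[y-25:y+25,x-25:x+25],(300,300),interpolation=cv2.INTER_CUBIC)
P=[(.6835,.107),(.689,-.0993),(.6045,-.359),(.618,.319)]
c=lambda S:[z(S["image"],*[int(v) for v in np.clip(proj(S,(*p,.035)),25,355)]) for p in P[:2]]
d=lambda S:[z(S["image"],*[int(v) for v in np.clip(proj(S,(*p,.035)),25,355)]) for p in P[2:]]
cv2.imwrite("pics/z1.png",np.vstack([np.hstack(c(s)),np.hstack(c(t))]))
cv2.imwrite("pics/z2.png",np.vstack([np.hstack(d(s)),np.hstack(d(t))]))
```

```text
(no output)
```

View pics/z1.png

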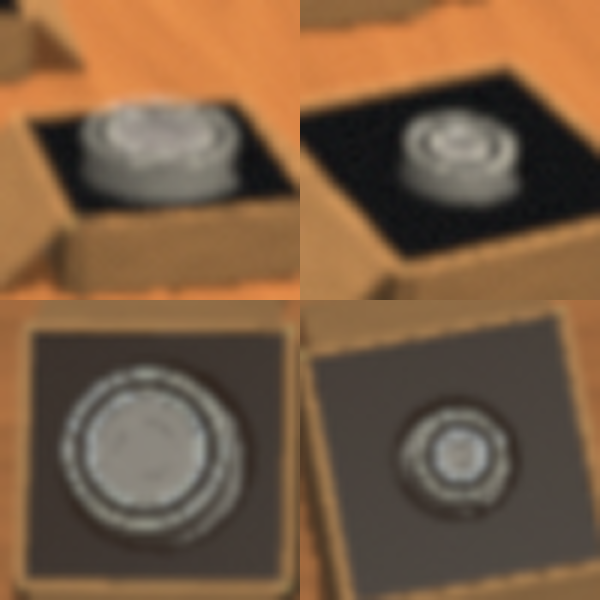

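View pics/z2.png

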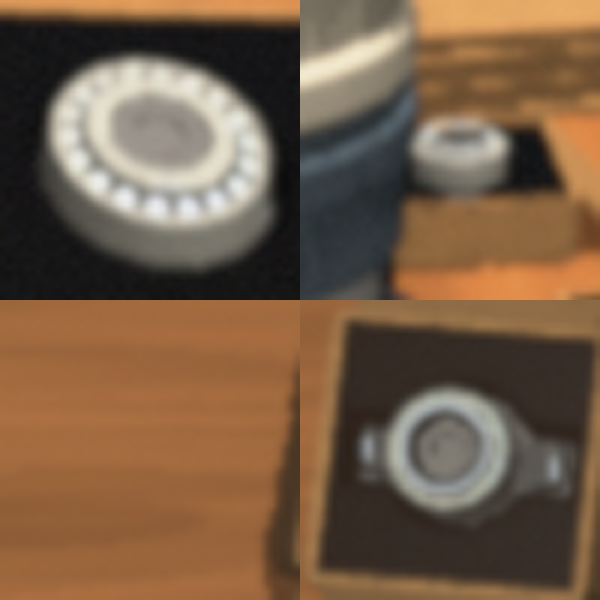

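The close-ups show all four bearings lying level in their cutouts with a dark gap round them, and the release bearing's ears in the slot. The taper's top crop missed it because the crop was clipped, but the overall top view shows it seated. The pulley, bracket and blue part have not moved, so I am handing in.

```bash
python3 -c "
from workcell import ctrl
print(ctrl.sign_off())"
```

```text
the job is handed in; nothing more can be done
None
```

I seated all four bearings in their own cartons and handed the job in at about 30 s of the 96 s allowed. I did them in the order large ball, taper, release (turned about 44° to line its ears up with the slot), small ball. Each was lowered until the wrist force showed contact, then let go. The pulley, the bracket and the blue look-alike were never touched.

**Seating depth:** all four touched bottom within 0.2 mm of the height expected for fully home. The largest wrist force I read was about 11 N, while setting the small bearing down.

**Last pictures:** all four bearings look level in their own cutouts, and the gripper was clear of everything. The taper's close-up from above missed it, so that one rests on the wider top view and the side close-up. Right after release, the large bearing measured about 2–3 mm off its cutout centre, within its 3.5 mm clearance and the camera error.

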